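Lift off the keeper bar and take the roller out of the transport rack

ROBOT

A 7-joint arm with a two-finger parallel gripper is mounted at the origin on the work surface; the furniture and walls round the work are solid. World frame = base frame: x ahead of the robot, y to its left, z up, the work surface at z = 0. Lengths are in m, angles in rad, forces in N, time in s.
With the tool pointing down it reaches from about 0.4 to 0.85 m from the base axis. Payload 6.9 kg.
Tool frame: the origin (TCP) lies midway between the tips of the shut fingers; the grasp point (between the pads) lies behind it (ctrl.pinch_z is the z of the grasp point in the tool frame, in m); z points along the fingers, y is the line along which they close (so a half turn about z gives the same grasp; the last joint's range is limited). The gripper opens to 85 mm and grips with 20 to 120 N. Pads are 22 mm wide; open, the fingers measure 114 mm over their backs; the gripper's body (76 mm by 85 mm) begins 54 mm behind the grasp point. The pads swing forward as they close: fully open they stand 13 mm farther back than shut.
Start: joints at [1.246, 0.507, -0.238, 1.5, 0.126, 1.149, -0.155], TCP at [0.26, -0.568, 0.231] pointing down, gripper open.
Joint ranges: [-3.08, 3.08], [-0.24, 2.05], [-1.43, 1.35], [0, 2.5], [-1.52, 4.66], [0.17, 1.96], [-2.89, 2.89]. Speed limits (rad/s): [2.39, 2.39, 3.14, 3.14, 3.14, 3.14, 3.14].

INTERFACE

Orientations are given as a unit quaternion [w, x, y, z].
In Python, from station import ctrl, get_state, vision, ticket, models gives the robot as it stands. Calls block until the motion is done:
- ctrl.movep(position, orientation): joint-space move of the TCP to a pose.
- ctrl.movel(position, frame=None, max_speed=0.15): straight line of the TCP; frame=None keeps the orientation; max_speed is the mean speed in m/s.
- ctrl.set_joints(angles): joint-space move.
- ctrl.ungrasp() and ctrl.close_gripper(force=None): open the fingers fully, or close them until they stop; force is the grip in N (None keeps the last).
- ctrl.pause(seconds).
- ctrl.ik(position, orientation): joint angles nearest the present ones, or None.
- get_state(): the state.
- vision.grab_frame(name): name is "side" or "top"; returns (picture, depth): 480x640x3 uint8, blue, green, red; 480x640 float32, m along the optical axis (not along the pixel's ray), 0 where there is no reading.
- vision.camera_info(name): a dict with "mtx" (3x3 intrinsics, pixels), "dist_coeffs" ([k1, k2, p1, p2, k3] as OpenCV has them; the pictures are not rectified), "R" (3x3) and "t" (3): a world point X has camera coordinates R X + t. Camera axes: x right, y down, z forward; pixel columns grow to the right and rows downward; lengths in m; the calibration is good to about 2 mm. A picture is of the moment at which its call begins. camera_info takes no time and is no camera call.
A pose or a line that the arm cannot do raises ctrl.Unreachable and nothing moves.
- ticket.close_job(): hands the job in; it is judged then, once.
Trained networks look in the newest picture that a camera, given by its name, has taken for a name from the list of things; names that differ only in an ending like _2 or _b are one class to them, and where a whole thing is asked for, a point or a joint stands for the part that bears it (a point fixed in the world has none). Each returns a list of dicts, best first, with "p" (0 to 1); they miss things now and then, are a little off and sometimes report something else, mostly with a low value. They report only what shows in the picture. A call takes as long as a camera call.
- models.recognise(camera, target): "point" ([column, row] in pixels, amid what is visible of it).
- models.masks_of(camera, target): "mask" (480x640 bool, what is visible of it) and "point" ([column, row] in pixels, amid what is visible of it).
The state is a dict: "time": time; "qpos": joint angles; "qd": joint speeds; "tau": joint torques, N m; "tcp_pos": TCP position; "eef_rot": TCP orientation; "contact_force": force on the tool from outside, world axes, zero at the start; "wrist_torque": the same for the moment, N m; "width": finger opening in m; "gripper_force": force on a finger pad.
Only numpy, scipy, OpenCV 4.12 (cv2) and the standard library are available. Lean on these libraries where they do the work, as an engineer would, in place of code of your own. Each camera call takes 0.05 s, during which the arm holds its last target. There are 200 camera calls.

TASK

The transport rack is closed by a steel keeper bar lying in its two open brackets. First lift the bar out and lay it down flat, lengthways, on the rubber mat with its grip up and let go; only then take the grooved roller out of the rack and stand it upright on the same mat. The two flat black wheels can stay in the rack.

Things in the scene. Friction and masses are not known exactly. Their poses are not given: they have to be found in the camera images.
- rack: Fixed wooden rack 246x84x28 mm on the plywood board; origin: centre of underside, x along its length, z up. Pockets 59 mm wide, 8 deep at x=-66, 0, 66 mm hold the roller and two flat black wheels (under 7 mm proud) in any order. Bracket at x=-112 and 112: upright U, 12 mm long (x), 42 wide (y), slot 26 wide, slot floor 50 mm, tips 64 mm above underside. Left or right of the mat.
- keeper_bar: Loose flat steel bar 250x20x8 mm, 0.35 kg, in the slots of the rack's two brackets; origin: centre of its underside, x along its length, z up. On its middle an upright black grip, 64 mm long (x), 18 thick (y), top 44 mm above the underside: pinch it across the 18 mm from above, fingertips 12 mm or more above the bar's underside. It must rise over 14 mm to leave the brackets.
- roller: Grey grooved roller (spool), 41 mm across, 26 high, 0.11 kg, standing in one of the rack's pockets under the bar (4 mm gap), 18 mm of it above the wood; origin: centre of underside, z up. Pinch it from above by what stands out, fingers closing across the rack's length, tips at least 10 mm above its underside. Its twin outside the rack, on the board near the robot, is not meant.
- mat: Fixed dark rubber mat 280x160x3 mm, flat on the same plywood board; origin: centre of its underside, x along its length, y across, z up. Rack and mat are each turned at most 9 degrees from x pointing away from the robot. Room for the bar along one half (y about -35 mm) and the roller on the other (y about 40). Other things lie only on the board's strip near the robot.

How it is judged:
By the outcome, as a careful person would: the job done as asked, in the order asked, and still so for the second after the job is handed in, with the robot touching nothing.
It also fails if it takes over 56 s, if anything falls off the work surface, if the arm or the gripper's body presses on something with over 40 N, if the wrist force passes 120 N, or if a joint passes its speed limit or range.

## Working session

There is one attempt and no reset: what is moved stays moved. The work goes in short steps, each a Python script; the robot and the scene stay as the last script left them, time stands still between calls to the robot, and variables do not carry over. Pictures are saved under pics/ and viewed, at most 10 in all, crops included, and the job is handed in when it is done.

```bash
ls; mkdir -p pics; python3 - <<'E'
from station import ctrl, get_state, vision, models
import cv2, numpy as np
ims=[]
for c in ("top","side"):
    im,d=vision.grab_frame(c); cv2.imwrite(f"pics/{c}0.png",im); np.save(f"pics/{c}0.npy",d)
    i=vision.camera_info(c); print(c,np.round(i["mtx"],1).tolist(),np.round(i["R"],3).tolist(),np.round(i["t"],3),i["dist_coeffs"])
    for t in ("rack","keeper_bar","roller","mat"):
        r=models.masks_of(c,t); print(c,t,[(round(a["p"],2),np.round(a["point"]).tolist(),int(a["mask"].sum())) for a in r][:3])
        if r: np.save(f"pics/{c}_{t}.npy",r[0]["mask"])
print(ctrl.pinch_z,get_state()["eef_rot"],get_state()["time"],get_state()["width"])
E
```

```text
pics
top [[460.0, 0.0, 312.4], [0.0, 460.0, 237.8], [0.0, 0.0, 1.0]] [[-0.012, -1.0, 0.022], [-0.988, 0.009, -0.155], [0.155, -0.024, -0.988]] [-0.062  0.566  1.04 ] [-0.04187156  0.          0.          0.          0.        ]
top rack [(0.87, [354.0, 246.0], 3636)]
top keeper_bar [(0.64, [368.0, 232.0], 1516)]
top roller [(0.58, [365.0, 206.0], 138), (0.36, [355.0, 239.0], 3197)]
top mat [(0.72, [239.0, 233.0], 10901)]
side [[517.3, 0.0, 317.3], [0.0, 517.3, 243.2], [0.0, 0.0, 1.0]] [[0.982, -0.191, 0.005], [-0.123, -0.652, -0.748], [0.146, 0.734, -0.663]] [-0.562  0.206  0.965] [-0.06767848  0.          0.          0.          0.        ]
side rack [(0.92, [325.0, 320.0], 4969)]
side keeper_bar [(0.9, [318.0, 283.0], 3054)]
side roller [(0.67, [366.0, 303.0], 450)]
side mat [(0.88, [295.0, 211.0], 7908)]
-0.0187 [-2.95434103e-05  9.76998489e-01  2.13246225e-01 -5.57008932e-06] 0.5 0.08552411861569727
```

View pics/top0.png

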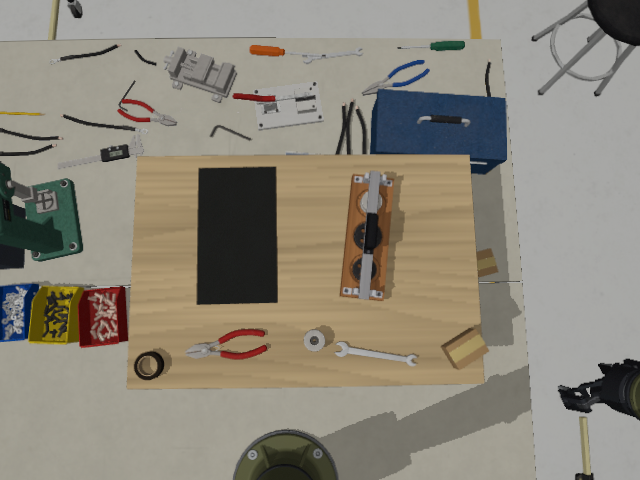

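View pics/side0.png

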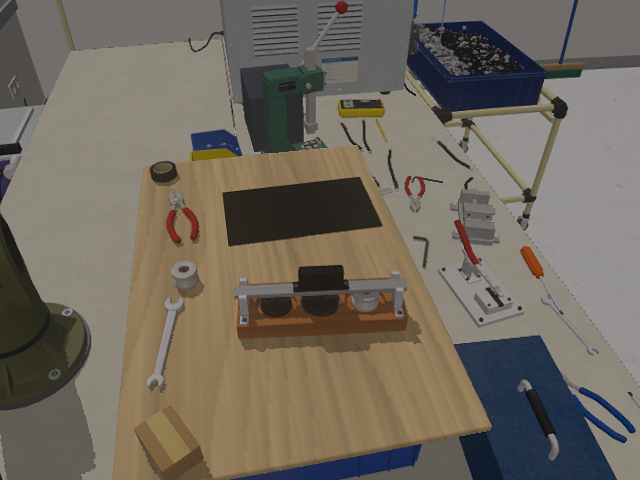

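The top view shows the mat at about (237,235), the rack at about (367,237) with the bar on it, and the roller in the far pocket at about (370,203). The side view agrees: roller at (366,300), bar grip at (321,278), twin at (184,274). Next I measure with depth.

```bash
cat > h.py <<'E'
from station import ctrl, get_state, vision, models, ticket
import cv2, numpy as np
def cloud(cam, d):
    i=vision.camera_info(cam); v,u=np.mgrid[0:480,0:640]
    p=cv2.undistortPoints(np.stack([u.ravel(),v.ravel()],1).astype(float)[:,None],np.array(i["mtx"]),np.array(i["dist_coeffs"]))[:,0]
    z=d.ravel().astype(float); C=np.c_[p*z[:,None],z]
    return ((C-np.array(i["t"]))@np.array(i["R"])).reshape(480,640,3)
def rect(P):
    (c,s,a)=cv2.minAreaRect((P[:,:2]*1000).astype(np.float32))
    if s[0]<s[1]: s=s[::-1]; a-=90
    a=(a+90)%180-90
    return np.round(c,1),np.round(s,1),round(a,2)
E
python3 - <<'E'
from h import *
for c in ("top","side"):
    W=cloud(c,np.load(f"pics/{c}0.npy")); v=np.load(f"pics/{c}0.npy")>0
    m=np.load(f"pics/{c}_mat.npy")
    if c=="top": bd=W[310:325,320:460].reshape(-1,3)
    else: bd=W[360:400,250:400].reshape(-1,3)
    zb=np.median(bd[:,2]); print(c,"board z",zb,bd[:,2].std())
    P=W[m&v]; print("mat z",np.median(P[:,2]),rect(P))
    k=np.load(f"pics/{c}_rack.npy")|np.load(f"pics/{c}_keeper_bar.npy")|np.load(f"pics/{c}_roller.npy")
    k=cv2.dilate(k.astype(np.uint8),np.ones((7,7)))>0
    P=W[k&v]; h=P[:,2]-zb
    for n,a,b in (("wood",.022,.034),("roller/tips..",.038,.05),("bar",.053,.0615),("grip",.085,.105)):
        Q=P[(h>a)&(h<b)]
        if len(Q)>9: print(n,len(Q),np.round(np.median(Q,0)*1000,1),rect(Q))
    Q=P[(h>.053)&(h<.0615)]
    f=np.polyfit(Q[:,0],Q[:,1],1); print("bar dir deg",np.degrees(np.arctan(f[0])))
    r=np.load(f"pics/{c}_roller.npy"); Q=W[r&v]; print("roller",np.round(np.median(Q,0)*1000,1),rect(Q))
    r=np.load(f"pics/{c}_keeper_bar.npy"); Q=W[r&v]; print("bar mask",np.percentile(Q[:,2],[5,50,95]),rect(Q))
E
```

```text
top board z 0.19646045427884007 0.05305324047004704
mat z 0.19930750295962346 (array([552.2,  89. ]), array([281. , 163.5]), 1.39)
wood 2983 [ 527.4 -162.1  224.7] (array([ 541.9, -173.3]), array([247.1,  85. ]), -7.15)
roller/tips.. 173 [ 608.3 -169.8  243. ] (array([ 541.1, -172.1]), array([235.2,  41.5]), -7.28)
bar 1021 [ 506.3 -170.9  254.4] (array([ 541.2, -172.6]), array([250.1,  41.8]), -7.3)
grip 342 [ 540.5 -171.5  289.7] (array([ 541.2, -172.3]), array([63.6, 18.4]), -7.09)
bar dir deg -7.0100232479246545
roller [ 605.7 -167.3  242.5] (array([ 603.4, -180.8]), array([44. , 29.5]), 75.47)
bar mask [0.2446999  0.2551453  0.29116286] (array([ 540.5, -176.4]), array([249.,  30.]), -6.72)
side board z 0.1956176362407439 0.032893373558232346
mat z 0.19792822392379103 (array([553.8,  89.4]), array([284.6, 171.9]), 1.0)
wood 3506 [ 535.5 -199.7  223.1] (array([ 542.7, -175.2]), array([247.4,  87.9]), -7.12)
roller/tips.. 360 [ 605.6 -195.   240.7] (array([ 541. , -186.8]), array([236.4,  22. ]), -6.57)
bar 1743 [ 534.1 -178.4  253. ] (array([ 542.2, -176.2]), array([250.3,  42.5]), -7.22)
grip 542 [ 541.2 -178.6  288.3] (array([ 541.8, -175.8]), array([63.6, 20.5]), -8.17)
bar dir deg -7.002504165276715
roller [ 604.8 -196.1  226.6] (array([ 609.8, -190. ]), array([44. , 29.2]), -3.65)
bar mask [0.24615282 0.25380029 0.28907406] (array([ 542.8, -129.3]), array([259.9, 124.1]), -6.63)
```

```bash
cat >> h.py <<'E'
def q(deg): a=np.radians(deg)/2; return [0,np.cos(a),np.sin(a),0]
def st(m):
    s=get_state(); print(m,"t=%.2f"%s["time"],np.round(s["tcp_pos"],4),"w=%.4f"%s["width"],"gf=%.0f"%s["gripper_force"],np.round(s["contact_force"],1),"q7=%.2f"%s["qpos"][6])
E
python3 - <<'E'
from h import *
for p,a in (((.541,-.174,.40),-7.1),((.554,.052,.216),1.3),((.607,-.182,.227),-7.1),((.552,.139,.211),1.3)):
    r=ctrl.ik(p,q(a)); print(p,None if r is None else np.round(r,2))
ctrl.movel([.26,-.568,.40],max_speed=.3); st("up")
ctrl.movep([.541,-.174,.38],q(-7.1)); st("above")
ctrl.movel([.541,-.174,.262],max_speed=.12); st("down")
ctrl.close_gripper(60); st("closed")
ctrl.movel([.541,-.174,.29],max_speed=.08); st("lift")
ctrl.movel([.541,-.174,.36],max_speed=.15); st("lift2")
im,d=vision.grab_frame("side"); cv2.imwrite("pics/s1.png",im[100:420,100:500])
E
```

```text
(0.541, -0.174, 0.4) [ 0.47  0.34 -0.32  1.32  0.1   1.5  -1.53]
(0.554, 0.052, 0.216) [ 0.21  0.44 -0.53  1.71  0.25  1.06 -1.94]
(0.607, -0.182, 0.227) [ 0.38  0.52 -0.22  1.48  0.12  1.15 -1.55]
(0.552, 0.139, 0.211) [ 0.15  0.5  -0.69  1.68  0.35  1.09 -2.19]
up t=1.21 [ 0.2599 -0.5678  0.3998] w=0.0856 gf=0 [-0.4  1.4 -0.9] q7=-0.12
above t=2.98 [ 0.5407 -0.1752  0.3797] w=0.0855 gf=0 [ 0.1 -0.2 -0. ] q7=-1.55
down t=4.11 [ 0.5414 -0.1741  0.2628] w=0.0856 gf=0 [-0.5 -0.5  0.4] q7=-1.58
closed t=4.73 [ 0.5412 -0.1738  0.2623] w=0.0171 gf=59 [0.3 0.5 2.6] q7=-1.58
lift t=5.23 [ 0.5408 -0.1741  0.2897] w=0.0171 gf=59 [-0.2 -0.  -3.7] q7=-1.57
lift2 t=5.85 [ 0.5405 -0.174   0.3589] w=0.0171 gf=59 [ 0.6 -0.  -3.9] q7=-1.56
```

View pics/s1.png

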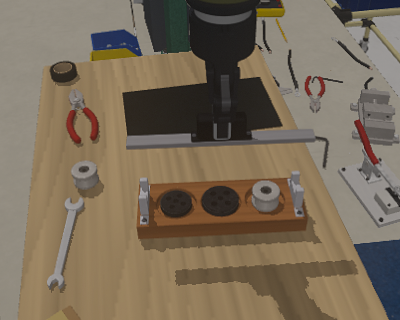

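The bar hangs level in the gripper at crop (220,138). The roller stands in the far pocket at crop (265,195). Now I lay the bar down and check the scene.

```bash
python3 - <<'E'
from h import *
x,y=.554,.051
ctrl.movep([x,y,.34],q(1.3)); st("over mat")
ctrl.movel([x,y,.225],max_speed=.12)
z=.225
while z>.210:
    z-=.002; ctrl.movel([x,y,z],max_speed=.03)
    f=get_state()["contact_force"][2]
    if f>-1: break
st("down")
ctrl.ungrasp(); ctrl.pause(.2); st("open")
ctrl.movel([x,y,.34],max_speed=.15)
ctrl.movep([.60,-.10,.36],q(-7.1)); st("off")
for c in ("top","side"):
    im,d=vision.grab_frame(c); W=cloud(c,d); cv2.imwrite(f"pics/{c}2.png",im[60:380,100:520])
    for lo,hi,n in ((.2035,.213,"bar"),(.232,.25,"grip")):
        m=(d>0)&(W[...,2]>lo)&(W[...,2]<hi)&(abs(W[...,0]-.554)<.16)&(abs(W[...,1]-.051)<.035)
        print(c,n,np.round(np.median(W[m][:,2]),4),rect(W[m]))
    r=models.masks_of(c,"roller")
    for a in r[:3]:
        Q=W[a["mask"]&(d>0)]; print(c,"roller",round(a["p"],2),a["point"],np.round(np.median(Q,0),4),rect(Q[Q[:,2]>np.percentile(Q[:,2],95)-.004]))
E
```

```text
over mat t=6.81 [0.554  0.0501 0.3395] w=0.0175 gf=59 [ 0.1 -0.3 -3.3] q7=-1.85
down t=9.17 [0.5543 0.0511 0.2153] w=0.0174 gf=59 [ 0.4 -0.1 -0.1] q7=-1.91
open t=10.03 [0.554 0.051 0.215] w=0.0854 gf=0 [ 1.4  0.1 -0.6] q7=-1.91
off t=11.70 [ 0.5999 -0.1007  0.3591] w=0.0854 gf=0 [ 0.8 -0.2  0.1] q7=-1.72
top bar 0.2075 (array([546.6,  53.3]), array([261.6,  65.6]), 3.29)
top grip 0.2427 (array([553.3,  50.6]), array([62.7, 17. ]), 1.64)
side bar 0.206 (array([555.6,  48. ]), array([250.1,  24.7]), 1.45)
side grip 0.2405 (array([555.4,  47.9]), array([64.7, 19.8]), 2.17)
side roller 0.62 [366.7, 297.6] [ 0.6069 -0.1898  0.2398] (array([ 608.2, -183.4]), array([40.3, 40. ]), 78.63)
```

View pics/top2.png

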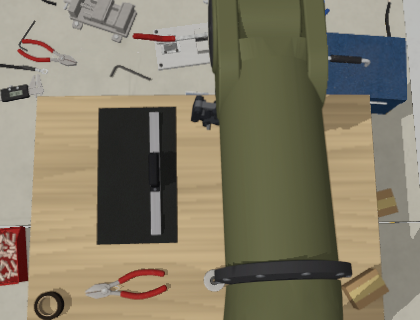

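The bar lies flat on the mat at crop (154,172), grip up, with the measured height and yaw as expected. Now the roller.

```bash
python3 - <<'E'
from h import *
x,y=.607,-.181
ctrl.movep([x,y,.34],q(-7.1)); ctrl.movel([x,y,.25],max_speed=.12)
ctrl.movel([x,y,.2275],max_speed=.05); st("down")
ctrl.close_gripper(45); st("closed")
ctrl.movel([x,y,.26],max_speed=.06); ctrl.movel([x,y,.36],max_speed=.15); st("lift")
im,d=vision.grab_frame("side"); cv2.imwrite("pics/s3.png",im[100:420,100:500])
E
```

```text
down t=13.82 [ 0.607  -0.181   0.2273] w=0.0855 gf=0 [ 0.5  0.1 -0.4] q7=-1.62
closed t=14.32 [ 0.6073 -0.1809  0.2281] w=0.0386 gf=46 [-0.4  0.   3.3] q7=-1.63
lift t=15.83 [ 0.6066 -0.181   0.3588] w=0.0390 gf=45 [ 0.1  0.2 -2.6] q7=-1.59
```

View pics/s3.png

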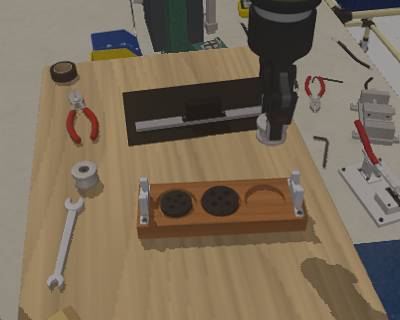

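The roller is out and held at crop (270,130), and its pocket is empty. I place it on the far half of the mat.

```bash
python3 - <<'E'
from h import *
x,y=.552,.139
ctrl.movep([x,y,.34],q(1.3)); ctrl.movel([x,y,.222],max_speed=.12); ctrl.pause(.2); st("near")
f0=get_state()["contact_force"][2]; z=.222
im,d=vision.grab_frame("side"); cv2.imwrite("pics/s4.png",cv2.resize(im[120:280,180:400],None,fx=3,fy=3))
while z>.2085:
    z-=.0015; ctrl.movel([x,y,z],max_speed=.03); ctrl.pause(.1)
    f=get_state()["contact_force"][2]; print(round(z,4),round(f-f0,1))
    if f-f0>2.5: break
st("down")
ctrl.pause(.2); st("settled")
E
```

```text
near t=18.45 [0.5523 0.1391 0.2226] w=0.0386 gf=45 [-0.2  1.  -1.5] q7=-2.07
0.2205 1.2
0.219 -0.9
0.2175 -0.2
0.216 1.4
0.2145 -0.4
0.213 0.6
0.2115 1.0
0.21 8.2
down t=21.30 [0.5522 0.1391 0.211 ] w=0.0384 gf=46 [-2.  -1.   6.7] q7=-2.08
settled t=21.50 [0.5522 0.1391 0.2111] w=0.0385 gf=46 [-2.4 -0.7  6.4] q7=-2.08
```

View pics/s4.png

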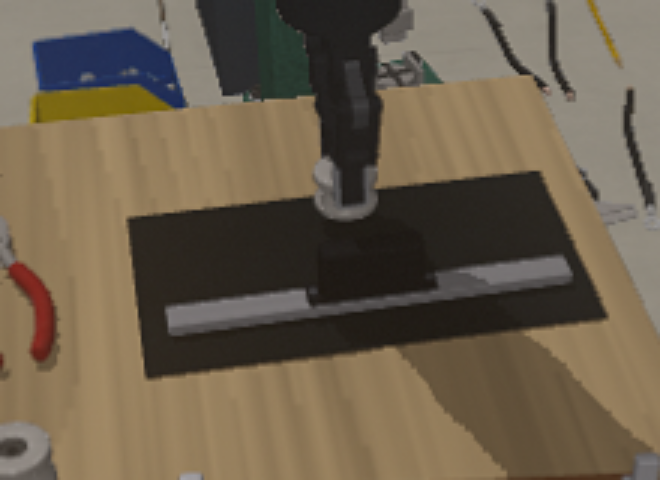

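The roller hangs upright at crop (345,190), clear of the bar, and contact came at the predicted height. Release and check.

```bash
python3 - <<'E'
from h import *
ctrl.movel([.552,.139,.2112],max_speed=.03)
ctrl.ungrasp(); ctrl.pause(.2); st("open")
ctrl.movel([.552,.139,.36],max_speed=.12)
ctrl.movep([.50,-.25,.40],q(0)); ctrl.pause(.3); st("off")
ims=[]
for c in ("top","side"):
    im,d=vision.grab_frame(c); W=cloud(c,d)
    ims.append(cv2.resize(im[140:330,160:400] if c=="top" else im[140:330,160:400],None,fx=1.6,fy=1.6))
    for lo,hi,n,yy in ((.232,.25,"grip",.051),(.2195,.232,"roller top",.139)):
        m=(d>0)&(W[...,2]>lo)&(W[...,2]<hi)&(abs(W[...,0]-.554)<.06)&(abs(W[...,1]-yy)<.035)
        print(c,n,m.sum(), m.sum()>5 and (np.round(np.percentile(W[m][:,2],[10,50,90]),4),rect(W[m])))
cv2.imwrite("pics/f5.png",np.hstack(ims))
E
```

```text
open t=22.48 [0.552  0.139  0.2112] w=0.0853 gf=0 [ 0.7 -0.2 -0.1] q7=-2.08
off t=25.63 [ 0.5003 -0.2493  0.4   ] w=0.0850 gf=0 [ 0.5  0.6 -1. ] q7=-1.29
top grip 305 (array([0.2394, 0.2427, 0.2449]), (array([553.6,  50.2]), array([63., 17.]), 0.43))
top roller top 342 (array([0.2228, 0.2254, 0.2275]), (array([552.2, 139.4]), array([40.3, 39.9]), 44.83))
side grip 0 False
side roller top 0 False
```

View pics/f5.png

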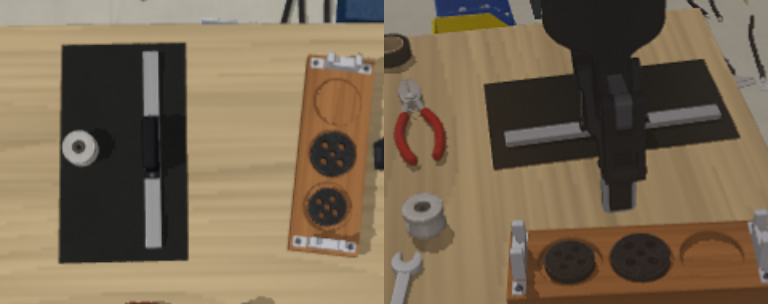

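The bar lies flat with its grip up at crop (151,148). The roller stands upright at crop (80,148): its top is at z=0.225, it measures 40x40 mm, and its base is about 9 mm inside the mat edge. Both wheels are still in the rack.

```bash
python3 -c "
from station import ticket; print(ticket.close_job())"
```

```text
the job is handed in; nothing more can be done
None
```

The job is handed in at about 26 s of robot time: the keeper bar went onto the mat first, flat and grip up, then the grooved roller was stood upright beside it, and both wheels stayed in the rack.

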